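Square up a rail on an instrument breadboard

ROBOT

A 6-joint arm with a two-finger parallel gripper is mounted at the origin on the work surface. World frame = base frame: x ahead of the robot, y to its left, z up, the work surface at z = 0. Lengths are in mm, angles in rad, forces in N, time in s.
With the tool pointing down it reaches from about 375 to 900 mm from the base axis. Payload 3.1 kg.
Tool frame: the origin (TCP) lies midway between the tips of the shut fingers; the grasp point (between the pads) lies 19 mm behind it (pinch_z is the distance from the TCP to the grasp point, in mm); z points along the fingers, y is the line along which they close (so a half turn about z gives the same grasp; the last joint's range is limited). The gripper opens to 87 mm and grips with 3 to 60 N. Pads are 19 mm wide; open, the fingers measure 117 mm over their backs; the gripper's body (75 mm by 190 mm) begins 51 mm behind the grasp point.
Start: joints at [-0.178, 0.527, 1.433, -0, 1.181, -0.178], TCP at [624.977, 0.034, 189.048] pointing down, gripper open.
Joint ranges: [-3.08, 3.08], [-0.75, 2.2], [0.22, 2.44], [-1.43, 4.57], [0, 2.65], [-2.85, 2.85]. Speed limits (rad/s): [2.79, 2.79, 3.14, 3.14, 3.14, 3.14].

INTERFACE

Orientations are given as a rotation vector (axis times angle).
In Python, from plant import * gives the robot as it stands. The module is installed in compiled form; this text tells all that it offers.
- The arm moves only by the tool arm_command, never from a script. Its argument "deltas" is a list of rows, each a list of 2 entries, a list of its own where there are three numbers: the shift along the tool's x, y, z in cm, then the turn about the tool's z in degrees. A call has exactly 8 rows; each row is the pose to reach, as a shift and turn from the pose commanded when the call began, along the tool's axes at that moment; what a row does not reach only later rows make up. A row lasts 1/8 s, in which the tool goes at most 62.5 mm and 10.7 degrees, less where a joint would pass 70% of its speed; a pose out of reach is approached as far as the arm can. A call with a gripper value outside its range is refused whole. "grip" is the finger opening in cm, from 0 to 8.7, set as the call begins (left out, the last holds). The fingers move at their own pace and stop on an object; the grip force is fixed at half the most. Time passes only in rows, so rows that repeat a pose let the fingers close, or fill a call up. It gives the time, the measured TCP pose, the force, the opening and the grip force at its end, in the units of the state.
- state(): the state, without advancing time (a new reading comes with each control period).
- read_camera(name): name is "scene" or "side" or "wrist"; returns the picture (384x512x3 uint8, red, green, blue); there is no depth.
- get_calibration(name): a dict with "fx", "fy", "cx", "cy" (pixels), "R" (3x3) and "t" (3): a world point X has camera coordinates R X + t. Camera axes: x right, y down, z forward; pixel columns grow to the right and rows downward; lengths in mm; the calibration is good to about 2 mm. A picture is of the moment at which its call begins: read the wrist's pose just before it. get_calibration takes no time and is no camera call; for the wrist camera it gives the pose at the moment of the call.
- job_done(): hands the job in; it is judged then, once.
The state is a dict: "clock": time; "joints": joint angles; "joint_velocities": joint speeds; "effort": joint torques, N m; "ee_pos": TCP position; "orientation": TCP orientation; "ft_force": force on the tool from outside, world axes, zero at the start; "moment": the same for the moment, N m; "gripper_width": opening from 0.0 (shut) to 1.0 (fully open); "gripper_force": force on a finger pad.
Only numpy, scipy, OpenCV 4.12 (cv2) and the standard library are available. Lean on these libraries where they do the work, as an engineer would, in place of code of your own. Each camera call takes 0.05 s, during which the arm holds its last target. There are 200 camera calls.

TASK

A steel post has been left standing in the corner between the two rails on the black breadboard: stand it upright in the blue parts tray. Then take the assembly square by its black grip, lay it flat on the breadboard and press it into the corner so that it brings the loose cross rail square, with one leg flush against the fixed rail and the other flush against the cross rail. Finish while still holding the square pressed against both rails, ready for the screws to be tightened, and leave the other things on the bench where they are.

Things in the scene. Friction and masses are not known exactly. Their poses are not given: they have to be found in the camera images.
- corner (a point): Where the rails' inner faces meet when square, on top of the breadboard (black, 300 x 300 mm, fixed, top 12 mm above the bench). Axes are the breadboard's: x towards the fixed rail, y away from the cross rail, z up. The breadboard's middle is at (-100, 100) mm from here in these axes. The square goes into the region x < 0, y > 0.
- datum_rail: The fixed rail: aluminium bar with three screws, 30 mm wide, 260 mm long, 25 mm high above the breadboard. Its inner face is the plane x = 0 of the corner's axes, from y = -30 to 230 mm. Its origin is the middle of the inner face's lower edge, at (0, 100, 0) mm from the corner in the corner's axes.
- cross_pivot (a point): The loose cross rail: aluminium bar 30 mm wide, 25 mm high above the breadboard, with a small black detector (up to 55 mm above the breadboard) on it near its far end. This point is its pivot screw, at (-35, -15) mm in the corner's axes, on the breadboard's top. Its own x axis points to the fixed rail; it spans x = -185 to 34 mm; its inner face is its own plane y = +15 mm.
- cross_rail (a joint): Angle of the cross rail on its pivot screw, rad: 0 = square to the fixed rail; positive = far end leans inwards, over the square's place (starts at 0.05 to 0.15); range -0.12 to 0.30. The screw is finger-tight: the rail stays where left and turns when its far end is pushed with about 1 N (friction 0.15 N m).
- square_grip (a point): Centre of the black grip of the assembly square (ochre L with diagonal brace, 0.3 to 0.6 kg, lying flat on the bench to the robot's left), 18 mm above its underside. The grip is 36 mm high, 76 mm long along the direction (1, 1) of this point's x, y axes and 20 mm thick across it, with 45 mm free towards the outer corner (narrowing between the legs) and open space on the other side. In place, these axes are parallel to the corner's; z is up.
- square_heel (a point): The square's outer corner, on its underside, at (65, -65, -18) mm from the grip's centre in the square's axes (the metal is notched 12 mm there). From it the legs reach 180 mm to -x and +y; they are 20 mm wide, 18 mm high. Outer faces: +x side (goes against the fixed rail) and -y side (against the cross rail). It meets the corner when the square is home.
- post_mid (a point): A plain steel post, 25 mm in diameter (foot 32 mm), 80 mm tall, standing on the breadboard in the corner; 0.2 to 0.35 kg. This point is its centre, 40 mm above its underside; z is its long axis.
- tray: Blue open parts tray, fixed on the bench to the robot's right, empty: 140 mm (x) by 120 mm (y), 35 mm high, walls and floor 4 mm thick. Origin at the centre of its underside.
- tin_mid (a point): Leave alone: small white screw dish, 48 mm across, 22 mm high, standing on the breadboard near the corner opposite the rails. The point is its centre.
- jar_mid (a point): Leave alone: amber jar with white cap, 52 mm across, 70 mm tall. The point is its centre.
- lens_mid (a point): Leave alone: black lens on a short stand, foot 40 mm across, 82 mm tall. The point is half-way up.
- weight_mid (a point): Leave alone: brass calibration weight with a knob, 32 mm across, 50 mm tall. The point is its centre.
- driver_mid (a point): Leave alone: screwdriver with a red handle, lying on the bench. The point is in its handle.
Things that resemble listed ones, but are neither listed nor needed, are in the scene too. Leave any green look-alike of the part that bears post_mid alone.

How it is judged:
By the outcome, as a careful person would: the job done as asked, in the order asked, and still so for the second after the job is handed in, while the arm keeps its last pose, push and grip.
It also fails if it takes over 72 s, if anything falls off the work surface, if the arm or the gripper's body presses on something with over 40 N, if the wrist force passes 120 N, or if a joint passes its speed limit or range.

## Working session

There is one attempt and no reset: what is moved stays moved. The work goes in short steps, Python scripts to look and compute and a tool call to move; the robot and the scene stay as the last step left them, time stands still between calls to the robot, and variables do not carry over. Pictures are saved under pics/ and viewed, at most 10 in all, crops included, and the job is handed in when it is done.

Besides the shell and the picture viewer there is one more tool, called by a JSON object that holds its "name" and its "arguments". arm_command: Moves the arm, as the interface text tells. Its arguments: {"type":"object","properties":{"deltas":{"type":"array"},"grip":{"type":"number"}},"required":["deltas"]}

```bash
mkdir -p pics
cat > h.py <<'E'
from plant import *
import numpy as np, cv2
from scipy.spatial.transform import Rotation as Ro
def ray(cal,u,v,z):
    d=cal["R"].T@np.array([(u-cal["cx"])/cal["fx"],(v-cal["cy"])/cal["fy"],1.]); o=-cal["R"].T@np.array(cal["t"])
    return o+d*(z-o[2])/d[2]
def proj(cal,X):
    p=np.array(cal["R"])@np.array(X)+cal["t"]; return p[0]/p[2]*cal["fx"]+cal["cx"],p[1]/p[2]*cal["fy"]+cal["cy"]
def save(name,fn,crop=None,s=1):
    im=read_camera(name); np.save('pics/'+fn+'.npy',im)
    if crop: im=im[crop[1]:crop[3],crop[0]:crop[2]]
    cv2.imwrite('pics/'+fn+'.png',cv2.resize(im[:,:,::-1],None,fx=s,fy=s,interpolation=cv2.INTER_CUBIC))
E
python3 - <<'E'
from h import *
s=state();print(s)
for n in("scene","side","wrist"):
    c=get_calibration(n);print(n,c["fx"],c["cx"],c["cy"],np.round(-np.array(c["R"]).T@c["t"]),np.round(np.array(c["R"])[2],2)); save(n,n+'0',s=1.5)
print(Ro.from_rotvec(s["orientation"]).as_matrix().round(3))
E
```

```text
{'clock': 0.0, 'joints': array([-1.78467416e-01,  5.28465513e-01,  1.43390042e+00, -9.01048126e-06,
        1.18139629e+00, -1.78514513e-01]), 'joint_velocities': array([-0.00140155, -0.00145731, -0.00227159, -0.00130796, -0.00035096,
       -0.00076197]), 'effort': array([-5.45745443e-04, -4.40045428e+01, -1.76593530e+01,  6.32597599e-02,
        5.83207863e-02, -1.53719384e-04]), 'ee_pos': array([6.24195213e+02, 1.92129963e-01, 1.88072719e+02]), 'orientation': array([-2.22012816e+00, -2.22024034e+00,  1.95330334e-03]), 'ft_force': array([-0.41916076, -0.78361235, -0.32828299]), 'moment': array([ 0.02600859, -0.02144296, -0.00250259]), 'gripper_force': 0.0, 'gripper_width': 1.000066600164334}
scene 463.55224106007825 256.3254806690159 190.3270641038606 [1086. -424. 1206.] [-0.4   0.38 -0.83]
side 432.1849673478793 256.3156252789589 192.66936199971352 [ 305. -938.  759.] [ 0.17  0.8  -0.57]
wrist 265.18783114451605 256.68696732981704 191.12707806491937 [626.  71. 382.] [-0.   -0.25 -0.97]
[[-0.     1.    -0.002]
 [ 1.     0.     0.   ]
 [ 0.    -0.002 -1.   ]]
```

View pics/scene0.png

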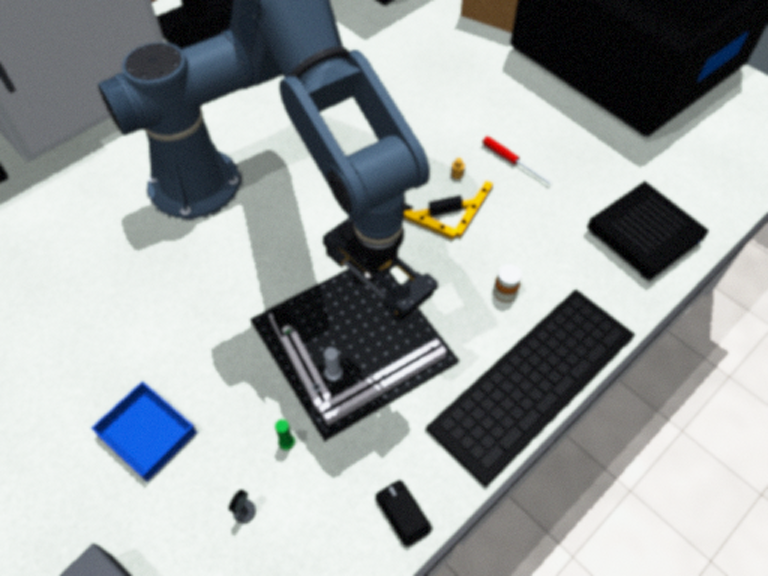

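View pics/side0.png

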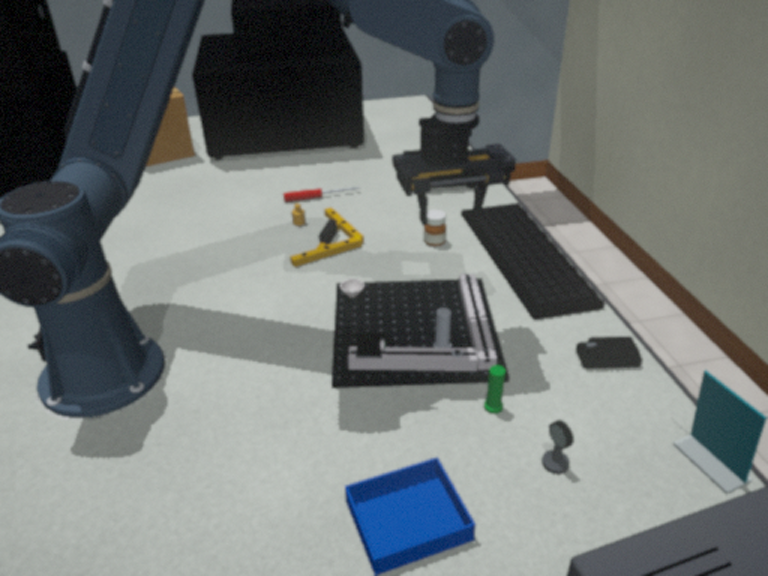

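View pics/wrist0.png

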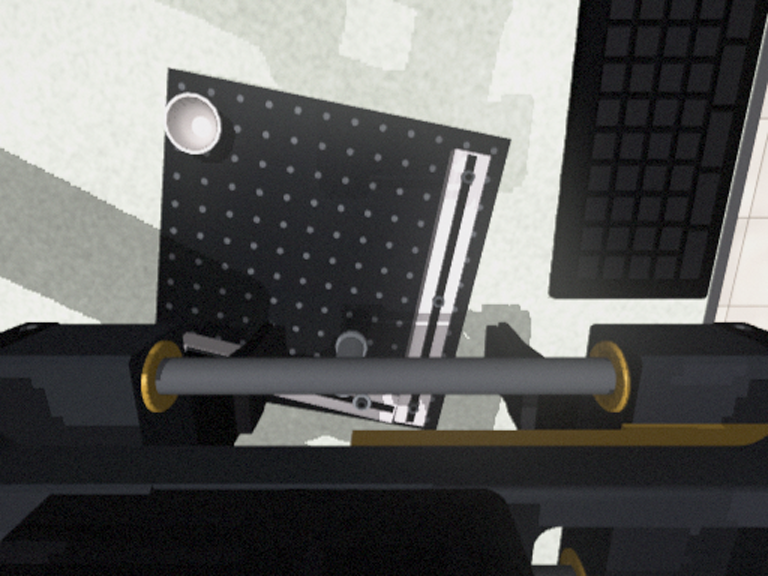

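The wrist view shows the breadboard corners at about (168,68), (510,139) and (434,428), the post top at (352,345) and the dish at (192,122), all in 1.5x pixels. The scene view shows the post at (333,350–378), the tray rim corners at (143,383), (196,431), (147,479) and (94,430), and the square's grip at (445,205) with its heel at about (458,235).

Run:
```python
from h import *
W=get_calibration("wrist");S=get_calibration("scene");D=get_calibration("side")
def p(n,c,u,v,z): print(n,ray(c,u/1.5,v/1.5,z)[:2].round(1))
for q in((168,68),(510,139),(434,428)):p("bb wrist",W,*q,12)
for q in((252,320),(325,437),(458,360)):p("bb scene",S,*q,12)
for q in((337,283),(333,383),(507,380),(487,278)):p("bb side",D,*q,12)
p("post top w",W,352,343,92);p("post top s",S,332,350,92);p("post foot s",S,333,377,12);p("post top d",D,443,310,92)
for q in((143,383),(196,431),(147,479),(94,430)):p("tray s",S,*q,35)
for q in((346,487),(437,460),(474,521),(380,568)):p("tray d",D,*q,35)
p("grip s",S,446,204,36);p("heel s",S,458,236,18);p("leg1 s",S,406,211,18);p("leg2 s",S,489,184,18)
p("grip d",D,329,230,36);p("heel d",D,363,240,18);p("leg1 d",D,292,260,18);p("leg2 d",D,329,211,18)
p("dish",W,192,122,34)
```

```text
bb wrist [442.6 163.7]
bb wrist [734.6 106.9]
bb wrist [ 676.6 -182. ]
bb scene [ 391.7 -129.4]
bb scene [ 677.  -183.4]
bb scene [735.1 103.7]
bb side [439.6 158.2]
bb side [ 384.9 -134.6]
bb side [ 669.2 -197. ]
bb side [742.8 100.2]
post top w [599.1 -51.4]
post top s [588.  -82.5]
post foot s [597.1 -94.6]
post top d [588.9 -85.7]
tray s [ 374.5 -363.9]
tray s [ 519.2 -346.8]
tray s [ 533.2 -457.4]
tray s [ 393.3 -477.2]
tray d [ 367.5 -367. ]
tray d [ 501.  -351.3]
tray d [ 518.8 -458.3]
tray d [ 386.9 -494.3]
grip s [462.2 352.7]
heel s [532.2 318.8]
leg1 s [405.9 286.1]
leg2 s [478.8 478.1]
grip d [452.1 337.8]
heel d [523.2 305.2]
leg1 d [358.6 260.3]
leg2 d [469.9 462.1]
dish [467.5 118.3]
```

{"name": "arm_command", "arguments": {"deltas": [[[-3,-0.5,-1],3],[[-6,-1,-2],6],[[-9,-2,-3],9],[[-13,-3,-4],11],[[-17,-3.5,-4],11],[[-17,-3.5,-4],11],[[-17,-3.5,-4],11],[[-17,-3.5,-4],11]], "grip": 8.7}}

```text
clock: 1.15
ee_pos: [589.9, -168.7, 228.8]
orientation: [-2.422, -1.999, 0.0]
ft_force: [1.1, -0.4, -0.9]
gripper_width: 0.999
gripper_force: 0.0
```

Run:
```python
from h import *
import pickle
c=get_calibration("wrist");pickle.dump(c,open('w1.pkl','wb'));s=state();print(s["ee_pos"],s["clock"]);save("wrist","w1",s=1.5)
```

```text
[ 589.8850815  -168.65533979  228.75767093] 1.15
```

View pics/w1.png

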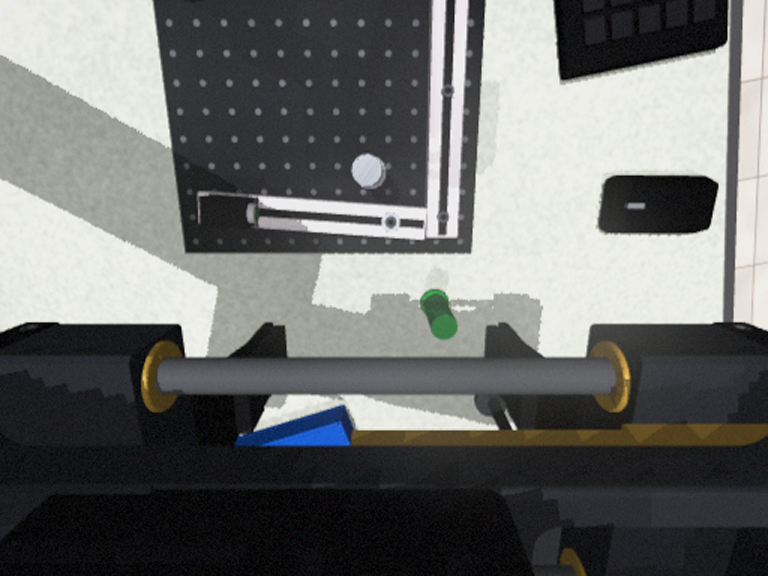

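The view from nearer shows the post top at (368,169), the breadboard's lower corners at (185,253) and (470,253), the pivot screw at (391,221) and the fixed rail's inner edge at x about 428–433. The board edge is level, so the 11° turn matches.

Run:
```python
from h import *
import pickle
W=pickle.load(open('w1.pkl','rb'))
def p(n,u,v,z):
    X=ray(W,u/1.5,v/1.5,z)[:2];print(n,X.round(1));return X
post=p("post",368,169,92)
a=p("bbL",185,253,12);b=p("bbR",470,253,12);p("pivot",391,221,40);r1=p("rail lo",427.5,205,37);r2=p("rail hi",433,2,37)
e=(b-a)/np.linalg.norm(b-a);n=np.array([-e[1],e[0]])
print(np.degrees(np.arctan2(e[1],e[0])),np.linalg.norm(b-a)); d=r2-r1;print("rail ang-90",np.degrees(np.arctan2(d[1],d[0]))-90)
c0=a+250*e+50*n;print("corner",c0,"rail off",(r1-c0)@e,(r2-c0)@e)
print("pivot pred",c0-35*e-15*n)
R=Ro.from_rotvec(state()["orientation"]).as_matrix()
print(R.round(3)); print("to post",(R.T@(np.r_[post,47]-state()["ee_pos"])/10).round(2))
```

```text
post [592.5 -87. ]
bbL [ 385.  -129.8]
bbR [ 677.2 -186.7]
pivot [ 602.6 -135.8]
rail lo [ 639.5 -127.9]
rail hi [671.7  37. ]
-11.009620996480121 297.73189245740014
rail ang-90 -11.047746553158959
corner [ 639.89911424 -128.50870637] rail off -0.5526674039034926 -0.44085706021802784
pivot pred [ 602.67867733 -136.54854941]
[[ 0.189  0.982 -0.   ]
 [ 0.982 -0.189  0.001]
 [ 0.    -0.001 -1.   ]]
to post [ 8.06 -1.29 18.19]
```

{"name": "arm_command", "arguments": {"deltas": [[[2,-0.3,1],0],[[5,-0.8,3],0],[[8.1,-1.3,5],0],[[8.1,-1.3,9],0],[[8.1,-1.3,13],0],[[8.1,-1.3,16],0],[[8.1,-1.3,18.2],0],[[8.1,-1.3,18.2],0]], "grip": 6}}

```text
clock: 2.2
ee_pos: [590.5, -85.6, 44.8]
orientation: [-2.419, -1.997, 0.004]
ft_force: [-0.5, 0.1, 0.5]
gripper_width: 0.691
gripper_force: 0.0
```

{"name": "arm_command", "arguments": {"deltas": [[[0,0,0],0],[[0,0,0],0],[[0,0,0],0],[[0,0,0],0],[[0,0,0],0],[[0,0,0],0],[[0,0,-2],0],[[0,0,-5],0]], "grip": 0}}

```text
clock: 3.2
ee_pos: [591.2, -87.5, 95.6]
orientation: [-2.422, -1.996, 0.003]
ft_force: [0.3, -0.5, -2.5]
gripper_width: 0.268
gripper_force: 29.9
```

{"name": "arm_command", "arguments": {"deltas": [[[0,0,-5],0],[[-1,0,-9],0],[[-6,-1.5,-10],0],[[-12,-3,-10],0],[[-18,-4.5,-10],0],[[-24,-6,-10],0],[[-30,-7,-10],0],[[-34.8,-7.7,-10],0]]}}

```text
clock: 4.2
ee_pos: [449.1, -416.9, 196.0]
orientation: [-2.425, -1.996, -0.0]
ft_force: [0.6, 0.2, -3.3]
gripper_width: 0.272
gripper_force: 29.9
```

Run:
```python
from h import *
s=state();print(s["ee_pos"],s["gripper_force"])
im=[read_camera(n) for n in("scene","side")]
a=cv2.resize(im[0][190:350,30:230],None,fx=2,fy=2);b=cv2.resize(im[1][220:384,210:410],None,fx=2,fy=2)
cv2.imwrite('pics/tr.png',np.hstack([a,b[:320]])[:,:,::-1])
```

```text
[ 449.12610245 -416.9137108   195.98377223] 29.94968891143799
```

View pics/tr.png

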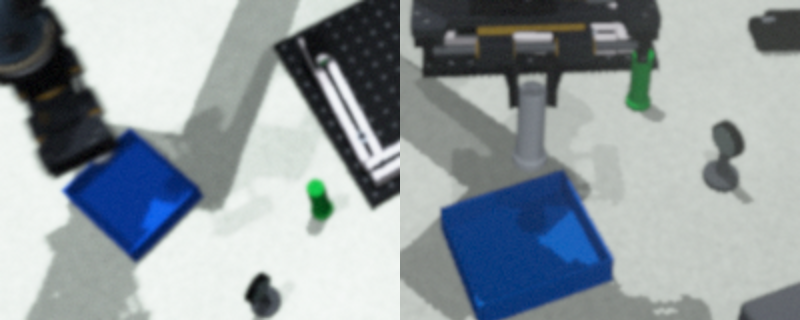

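The post is held upright above the tray, which shows directly below it in both views. Next I lower it.

{"name": "arm_command", "arguments": {"deltas": [[[0,0,4],0],[[0,0,8],0],[[0,0,11],0],[[0,0,13.5],0],[[0,0,15],0],[[0,0,15.5],0],[[0,0,15.7],0],[[0,0,15.7],0]]}}

```text
clock: 5.3
ee_pos: [451.2, -415.4, 40.9]
orientation: [2.423, 1.997, -0.0]
ft_force: [0.5, 0.4, -2.5]
gripper_width: 0.262
gripper_force: 29.9
```

{"name": "arm_command", "arguments": {"deltas": [[[0,0,0.1],0],[[0,0,0.2],0],[[0,0,0.3],0],[[0,0,0.4],0],[[0,0,0.4],0],[[0,0,0.4],0],[[0,0,0.4],0],[[0,0,0.4],0]]}}

```text
clock: 6.3
ee_pos: [451.2, -416.4, 39.3]
orientation: [2.421, 1.996, -0.002]
ft_force: [-2.9, 1.6, 12.7]
gripper_width: 0.269
gripper_force: 30.1
```

{"name": "arm_command", "arguments": {"deltas": [[[0,0,-0.1],0],[[0,0,-0.1],0],[[0,0,-0.1],0],[[0,0,-0.1],0],[[0,0,-0.1],0],[[0,0,-0.1],0],[[0,0,-0.1],0],[[0,0,-0.1],0]], "grip": 5.5}}

```text
clock: 7.3
ee_pos: [450.7, -414.9, 37.0]
orientation: [-2.424, -1.998, -0.0]
ft_force: [-0.3, 0.6, 0.2]
gripper_width: 0.63
gripper_force: 0.0
```

{"name": "arm_command", "arguments": {"deltas": [[[0,0,-2],0],[[0,0,-5],0],[[0,0,-8],0],[[0,0,-11],0],[[0,0,-14],0],[[4,0,-16],0],[[8,0,-17],0],[[13,0,-18],0]]}}

```text
clock: 8.3
ee_pos: [475.6, -286.7, 217.6]
orientation: [2.425, 1.996, 0.0]
ft_force: [0.7, -0.2, 0.0]
gripper_width: 0.632
gripper_force: 0.0
```

Run:
```python
from h import *
save("side","tr2",(210,200,410,384),3)
```

```text
(no output)
```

View pics/tr2.png

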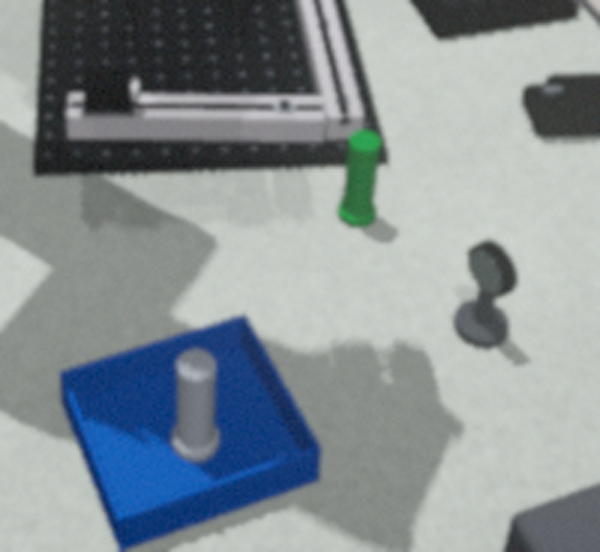

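The post stands upright inside the tray. Next I go to look at the square.

{"name": "arm_command", "arguments": {"deltas": [[[4,-0.5,0],0],[[8,-1,0],0],[[13,-2,0],0],[[18,-3,0],0],[[23,-5,0],0],[[28,-7,0],0],[[33,-9,0],0],[[38,-11,0],0]], "grip": 4.2}}

```text
clock: 9.35
ee_pos: [439.6, 108.2, 217.3]
orientation: [2.424, 1.998, 0.001]
ft_force: [-0.1, 0.1, 0.8]
gripper_width: 0.486
gripper_force: 0.0
```

{"name": "arm_command", "arguments": {"deltas": [[[4,-2,0],4],[[8,-4,0],8],[[12,-6,0],12],[[15,-7,0],17],[[15,-7,0],17],[[15,-7,0],17],[[15,-7,0],17],[[15,-7,0],17]]}}

```text
clock: 10.35
ee_pos: [400.2, 266.5, 217.1]
orientation: [2.694, 1.616, -0.0]
ft_force: [0.4, 1.0, -0.9]
gripper_width: 0.48
gripper_force: 0.0
```

Run:
```python
from h import *
import pickle
c=get_calibration("wrist");pickle.dump(c,open('w2.pkl','wb'));s=state();print(s["ee_pos"],s["clock"]);save("wrist","w2",s=1.5)
```

```text
[400.22941288 266.46523976 217.06289419] 10.35
```

View pics/w2.png

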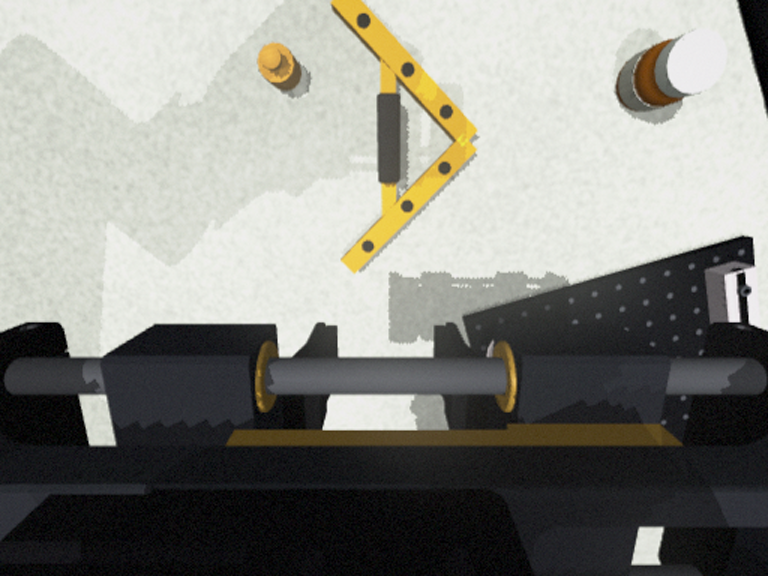

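The grip's top spans about x 377–399, y 94–182. The square's heel is near (478,139), with outer edges from (360,0) to (474,126) and from (476,150) to (357,272).

Run:
```python
from h import *
import pickle
W=pickle.load(open('w2.pkl','rb'))
f=lambda u,v,z:ray(W,u/1.5,v/1.5,z)[:2]
print("cam",-W["R"].T@W["t"])
g=[f(u,v,36) for u,v in((378,94),(399,94),(378,182),(399,182))]
G=np.mean(g,0);d=(g[0]+g[1]-g[2]-g[3])/2;print("grip",G,np.linalg.norm(d),np.linalg.norm(g[1]-g[0]),np.degrees(np.arctan2(d[1],d[0]))-45)
a=f(367,10,18);b=f(474,126,18);c=f(476,150,18);e=f(357,272,18)
# edges: a-b is +x side, c-e is -y side
A=np.array([b-a,-(e-c)]).T; t=np.linalg.solve(A,c-a); H=a+t[0]*(b-a)
th1=np.degrees(np.arctan2(*(a-b)[::-1]))-90; th2=np.degrees(np.arctan2(*(c-e)[::-1]))
print("heel",H,th1,th2,"leg",np.linalg.norm(e-H)); th=np.radians((th1+th2)/2)
R2=np.array([[np.cos(th),-np.sin(th)],[np.sin(th),np.cos(th)]]);G2=H+R2@[-65,65];print("grip from heel",G2)
R=Ro.from_rotvec(state()["orientation"]).as_matrix();print("toolx ang",np.degrees(np.arctan2(R[1,0],R[0,0])))
for q in(G,G2): print((R.T@(np.r_[q,8]-state()["ee_pos"])/10).round(2))
```

```text
cam [433.98883641 328.80714969 410.9682093 ]
grip [453.85271033 359.66332207] 73.56529449989843 18.153077566197446 16.952941149184177
heel [534.99152104 317.9725376 ] 18.054730584998282 17.6902865155138 leg 176.1461979435255
grip from heel [453.17980658 359.88725311]
toolx ang 61.93102852049429
[10.74  0.36 20.9 ]
[10.73  0.29 20.9 ]
```

{"name": "arm_command", "arguments": {"deltas": [[[4,0.1,2],-0.5],[[8,0.2,5],-0.8],[[10.7,0.3,9],-0.8],[[10.7,0.3,13],-0.8],[[10.7,0.3,17],-0.8],[[10.7,0.3,19.5],-0.8],[[10.7,0.3,20.7],-0.8],[[10.7,0.3,20.7],-0.8]]}}

```text
clock: 11.4
ee_pos: [452.7, 360.0, 9.6]
orientation: [-2.682, -1.636, 0.002]
ft_force: [0.4, 0.5, 0.4]
gripper_width: 0.48
gripper_force: 0.0
```

{"name": "arm_command", "arguments": {"deltas": [[[0,0,0],0],[[0,0,0],0],[[0,0,0],0],[[0,0,0],0],[[0,0,0],0],[[0,0,-1],0],[[0,0,-3],0],[[0,0,-6],0]], "grip": 0}}

```text
clock: 12.4
ee_pos: [452.2, 360.1, 70.4]
orientation: [-2.681, -1.637, 0.003]
ft_force: [0.9, -0.1, 0.7]
gripper_width: 0.007
gripper_force: 0.0
```

Run:
```python
from h import *
import pickle
c=get_calibration("wrist");pickle.dump(c,open('w3.pkl','wb'));s=state();print(s["ee_pos"],s["gripper_width"],s["gripper_force"])
a=read_camera("wrist");b=read_camera("scene")[60:220,220:400];d=read_camera("side")[90:250,160:340]
b=cv2.resize(np.vstack([b]),None,fx=1.5,fy=1.5);d=cv2.resize(d,None,fx=1.5,fy=1.5)
a=np.vstack([a,np.zeros((96,512,3),np.uint8)])
cv2.imwrite('pics/m.png',np.hstack([a,np.vstack([b,d])])[:,:,::-1])
```

```text
[452.21144143 360.08339427  70.43685348] 0.006848877522956101 0.0
```

View pics/m.png

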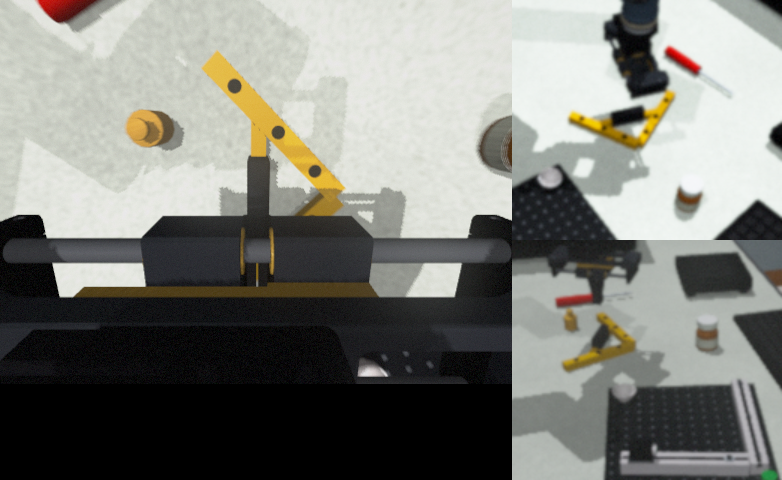

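The square lies on the bench, not held: the grip is visible at x 248–270 from y 155 (1x), the upper leg's outer edge from (221,52) to (345,186). I compare this with the prediction.

Run:
```python
from h import *
import pickle
W=pickle.load(open('w3.pkl','rb'));W2=pickle.load(open('w2.pkl','rb'))
f=lambda u,v,z,w=W:ray(w,u,v,z)[:2]
a=f(221,52,18);b=f(345,186,18)
print("edge",a,b,np.degrees(np.arctan2(*(a-b)[::-1]))-90,"leg end to line: dist a->oldheel",np.linalg.norm(a-[535,318]))
print("old a in new",proj(W,[*(np.array([535,318])+180*np.array([-np.sin(np.radians(17.8)),np.cos(np.radians(17.8))])),18]))
print("grip far corners now",f(248,156,36),f(270,156,36)," old",f(252,62.7,36,W2),f(266,62.7,36,W2))
S=get_calibration("scene");D=get_calibration("side")
for c,n,o in((S,"scene",(220,60)),(D,"side",(160,90))):
  for X in([453,360,36],[535,318,18],[452,360,70]):
    u=proj(c,X);print(n,X,((u[0]-o[0])*1.5+512,(u[1]-o[1])*1.5+(240 if n=="side" else 0)))
```

```text
edge [484.0120141  486.86723467] [532.39581365 331.01457052] 17.24673446022213 leg end to line: dist a->oldheel 176.39704546738866
old a in new (np.float64(215.3621387491109), np.float64(51.500236286652495))
grip far corners now [464.99168036 400.61516072] [481.81127245 391.93830213]  old [463.12813327 396.37757061] [479.13016425 387.80502105]
scene [453, 360, 36] (np.float64(627.2676731584041), np.float64(109.91953571464019))
scene [535, 318, 18] (np.float64(640.6900023147489), np.float64(146.95865984652704))
scene [452, 360, 70] (np.float64(628.0914119780361), np.float64(99.34426768033521))
side [453, 360, 36] (np.float64(599.9253682533162), np.float64(330.27817028539437))
side [535, 318, 18] (np.float64(639.0263787804025), np.float64(341.5647070624381))
side [452, 360, 70] (np.float64(598.4655266223758), np.float64(317.0964234701155))
```

{"name": "arm_command", "arguments": {"deltas": [[[0,0,0],0],[[0,0,0],0],[[0.2,0.2,0],0],[[0.2,0.2,0],0],[[0.2,0.2,2],0],[[0.2,0.2,4],0],[[0.2,0.2,6],0],[[0.2,0.2,6.4],0]], "grip": 4.4}}

```text
clock: 13.55
ee_pos: [454.5, 360.7, 4.6]
orientation: [-2.681, -1.637, 0.005]
ft_force: [0.2, -0.3, 0.5]
gripper_width: 0.507
gripper_force: 0.0
```

{"name": "arm_command", "arguments": {"deltas": [[[0,0,0],0],[[0,0,0],0],[[0,0,0],0],[[0,0,0],0],[[0,0,0],0],[[0,0,0],0],[[0,0,0],0],[[0,0,0],0]], "grip": 0}}

```text
clock: 14.55
ee_pos: [455.5, 361.2, 6.0]
orientation: [-2.682, -1.637, 0.0]
ft_force: [-0.6, -0.6, 1.2]
gripper_width: 0.006
gripper_force: 0.0
```

Run:
```python
from h import *
a=read_camera("wrist");b=read_camera("scene")[70:190,230:380];d=read_camera("side")[100:230,170:310]
b=cv2.resize(b,(400,320),interpolation=2);d=cv2.resize(d,(400,280),interpolation=2)
a=cv2.resize(a[50:300,150:400],(400,400))
a=np.vstack([a,np.zeros((200,400,3),np.uint8)])
cv2.imwrite('pics/m2.png',np.hstack([a,np.vstack([b,d])])[:,:,::-1])
```

```text
(no output)
```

View pics/m2.png

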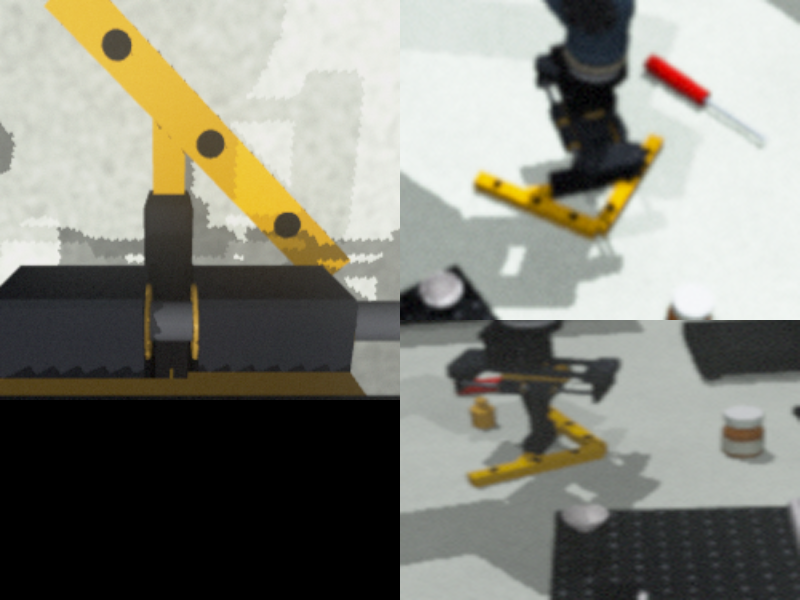

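The fingers are shut at the grip's place, yet they read no object. I'll open and close again in small steps and watch width and force.

{"name": "arm_command", "arguments": {"deltas": [[[0,0,0],0],[[0,0,0],0],[[0,0,0],0],[[0,0,0],0],[[0,0,0],0],[[0,0,0],0],[[0,0,0],0],[[0,0,0],0]], "grip": 4.4}}

```text
clock: 15.7
ee_pos: [455.5, 361.3, 6.1]
orientation: [-2.681, -1.637, -0.0]
ft_force: [0.4, 0.5, -0.0]
gripper_width: 0.504
gripper_force: 0.0
```

Run:
```python
from h import *
W=get_calibration("wrist");s=state();R=Ro.from_rotvec(s["orientation"]).as_matrix()
im=read_camera("wrist");cv2.imwrite('pics/f.png',cv2.resize(im[100:384,100:420,::-1],None,fx=2.5/2,fy=2.5/2))
b=read_camera("scene");d=read_camera("side")
for n,c,i in(("wrist",W,im),("scene",get_calibration("scene"),b),("side",get_calibration("side"),d)):
  u=proj(c,s["ee_pos"]);g=proj(c,s["ee_pos"]+[0,0,30]);print(n,np.round(u),np.round(g))
cr=lambda i,u,v,w:cv2.resize(i[v-w:v+w,u-w:u+w],(400,400),interpolation=2)
S=get_calibration("scene");D=get_calibration("side");P=s["ee_pos"]+[0,0,20]
us,ud=[np.round(proj(c,P)).astype(int) for c in(S,D)]
cv2.imwrite('pics/f.png',np.hstack([cr(b,*us,45),cr(d,*ud,45)])[:,:,::-1])
```

```text
wrist [256. 216.] [256. 231.]
scene [297. 139.] [298. 133.]
side [220. 157.] [219. 150.]
```

{"name": "arm_command", "arguments": {"deltas": [[[0,0,0],0],[[0,0,0],0],[[0,0,0],0],[[0,0,0],0],[[0,0,0],0],[[0,0,0],0],[[0,0,0],0],[[0,0,0],0]], "grip": 1.5}}

```text
clock: 16.85
ee_pos: [455.5, 361.2, 6.0]
orientation: [-2.682, -1.637, 0.0]
ft_force: [-0.2, -0.2, 0.1]
gripper_width: 0.174
gripper_force: 0.0
```

View pics/f.png

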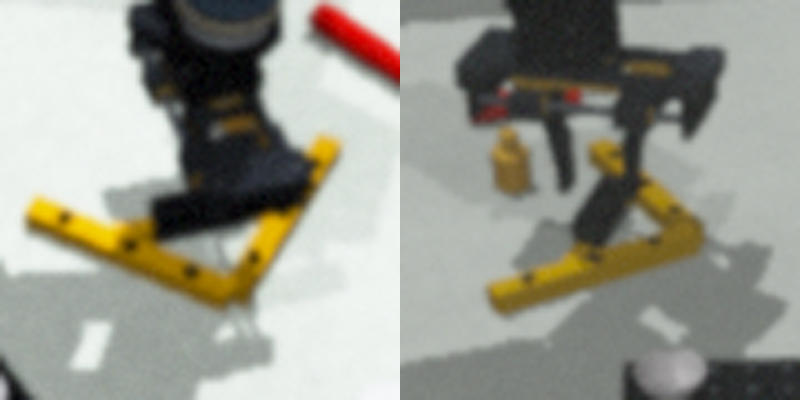

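This shows the fingertips ending about 30 mm above the reported TCP height: they close just over the grip. The earlier tray picture agrees, since the post was held only by its top 20 mm. So I have to go about 3 cm deeper, checking force on the way.

{"name": "arm_command", "arguments": {"deltas": [[[0,0,0],0],[[0,0,0],0],[[0,0,0],0],[[0,0,0],0],[[0,0,0.5],0],[[0,0,1],0],[[0,0,1.3],0],[[0,0,1.5],0]], "grip": 4.4}}

```text
clock: 17.85
ee_pos: [455.4, 361.2, -9.4]
orientation: [-2.681, -1.637, 0.001]
ft_force: [0.6, -0.2, 0.2]
gripper_width: 0.504
gripper_force: 0.0
```

{"name": "arm_command", "arguments": {"deltas": [[[0,0,0.1],0],[[0,0,0.2],0],[[0,0,0.3],0],[[0,0,0.4],0],[[0,0,0.5],0],[[0,0,0.5],0],[[0,0,0.5],0],[[0,0,0.5],0]]}}

```text
clock: 18.85
ee_pos: [455.6, 361.3, -13.9]
orientation: [-2.682, -1.637, -0.0]
ft_force: [-1.1, 0.5, 0.4]
gripper_width: 0.504
gripper_force: 0.0
```

{"name": "arm_command", "arguments": {"deltas": [[[0,0,0.1],0],[[0,0,0.2],0],[[0,0,0.3],0],[[0,0,0.4],0],[[0,0,0.5],0],[[0,0,0.6],0],[[0,0,0.6],0],[[0,0,0.6],0]]}}

```text
clock: 19.85
ee_pos: [455.5, 361.3, -20.0]
orientation: [-2.682, -1.637, 0.0]
ft_force: [-0.1, 1.1, 0.4]
gripper_width: 0.506
gripper_force: 0.0
```

{"name": "arm_command", "arguments": {"deltas": [[[0,0,0],0],[[0,0,0],0],[[0,0,0],0],[[0,0,0],0],[[0,0,0],0],[[0,0,0],0],[[0,0,0],0],[[0,0,0],0]], "grip": 0}}

```text
clock: 20.85
ee_pos: [455.1, 361.3, -19.9]
orientation: [-2.681, -1.636, 0.001]
ft_force: [-2.5, 2.1, 2.7]
gripper_width: 0.225
gripper_force: 30.0
```

{"name": "arm_command", "arguments": {"deltas": [[[0,0,-0.5],0],[[0,0,-1.5],0],[[0,0,-3],0],[[0,0,-5],0],[[0,0,-7.5],0],[[0,0,-10],0],[[0,0,-12],0],[[0,0,-12],0]]}}

```text
clock: 21.85
ee_pos: [457.1, 362.0, 102.6]
orientation: [2.681, 1.637, 0.009]
ft_force: [-0.0, 0.2, -3.4]
gripper_width: 0.223
gripper_force: 30.0
```

Held. Next I carry it over the breadboard.

{"name": "arm_command", "arguments": {"deltas": [[[-1,1,0],0],[[-3,3,0],2],[[-6,6,0],5],[[-9,9,0],8],[[-12,12,0],11],[[-15,15,0],15],[[-18,18,0],19],[[-21,21,0],23]]}}

```text
clock: 22.85
ee_pos: [545.4, 76.2, 98.8]
orientation: [-2.955, -1.065, 0.004]
ft_force: [1.0, -0.5, -4.3]
gripper_width: 0.232
gripper_force: 30.0
```

Run:
```python
from h import *
s=state();R=Ro.from_rotvec(s["orientation"]).as_matrix()
print(s["ee_pos"],"turn",np.degrees(np.arctan2(R[1,0],R[0,0]))-33.97,(R.T@(np.array([582.6,-18.1,7])-s["ee_pos"])/10).round(2),s["gripper_force"])
```

```text
[545.39809555  76.15695515  98.81782948] turn 5.6667241605498475 [-3.13  9.65  9.17] 29.990057512186468
```

{"name": "arm_command", "arguments": {"deltas": [[[-1,2,0],1],[[-2,4,0],3],[[-2.5,7,0],5],[[-3.1,9.6,0],5.7],[[-3.1,9.6,0.5],5.7],[[-3.1,9.6,2],5.7],[[-3.1,9.6,4],5.7],[[-3.1,9.6,5],5.7]]}}

```text
clock: 23.85
ee_pos: [581.7, -13.9, 47.9]
orientation: [-3.001, -0.922, 0.006]
ft_force: [-0.7, 0.3, -3.4]
gripper_width: 0.226
gripper_force: 30.0
```

```bash
cat > pose.py <<'E'
from h import *
def rep(C=np.array([639.7,-128.0]),a=-11.03):
    s=state();R=Ro.from_rotvec(s["orientation"]).as_matrix();t=np.radians(a)
    B=np.array([[np.cos(t),np.sin(t)],[-np.sin(t),np.cos(t)]])
    yaw=np.degrees(np.arctan2(R[1,0],R[0,0]))-45
    y=np.radians(yaw);h=s["ee_pos"][:2]+np.array([[np.cos(y),-np.sin(y)],[np.sin(y),np.cos(y)]])@[65,-65]
    print("clock",s["clock"],"heel in corner",(B@(h-C)).round(1),"z",s["ee_pos"][2].round(1),"yaw err",round(yaw-a,2),"F board",(B@s["ft_force"][:2]).round(1),s["ft_force"][2].round(1),"M",s["moment"].round(2))
E
python3 - <<'E'
from pose import *
rep()
im=read_camera("scene");np.save('pics/sc5.npy',im)
import pickle
c=get_calibration("wrist");pickle.dump(c,open('w5.pkl','wb'));np.save('pics/w5.npy',read_camera("wrist"))
hsv=cv2.cvtColor(im,cv2.COLOR_RGB2HSV);m=cv2.inRange(hsv,(15,120,90),(32,255,255))
n,l,st,ct=cv2.connectedComponentsWithStats(m)
S=get_calibration("scene")
for i in range(1,n):
    if st[i,4]>60:
        p=np.argwhere(l==i)[:,::-1];print(st[i],[tuple(p[np.argmax(k)]) for k in(p@[-1,0],p@[1,0],p@[0,1],p@[0,-1])],[ray(S,*p[np.argmax(k)],65)[:2].round() for k in(p@[-1,0],p@[1,0],p@[0,1])])
E
```

```text
clock 23.85 heel in corner [-13.5  36.1] z 47.9 yaw err 0.2 F board [-0.7  0.2] -3.4 M [0.07 0.12 0.01]
[309   0  35  20 432] [(np.int64(309), np.int64(0)), (np.int64(343), np.int64(0)), (np.int64(337), np.int64(19)), (np.int64(309), np.int64(0))] [array([ 14., 885.]), array([109., 986.]), array([173., 875.])]
[302 106   7  13  74] [(np.int64(302), np.int64(109)), (np.int64(308), np.int64(109)), (np.int64(303), np.int64(118)), (np.int64(304), np.int64(106))] [array([407., 429.]), array([421., 444.]), array([437., 403.])]
[198 196  23  29 243] [(np.int64(198), np.int64(199)), (np.int64(220), np.int64(213)), (np.int64(214), np.int64(224)), (np.int64(202), np.int64(196))] [array([444., -49.]), array([524., -34.]), array([539., -70.])]
[220 210  66  37 672] [(np.int64(220), np.int64(233)), (np.int64(285), np.int64(215)), (np.int64(234), np.int64(246)), (np.int64(280), np.int64(210))] [array([573., -76.]), array([656.,  96.]), array([629., -75.])]
```

{"name": "arm_command", "arguments": {"deltas": [[[0,0,1],0.2],[[0,0,2],0.2],[[0,0,3],0.2],[[0,0,4],0.2],[[0,0,4.6],0.2],[[0,0,5],0.2],[[0,0,5.2],0.2],[[0,0,5.2],0.2]]}}

```text
clock: 24.95
ee_pos: [584.0, -15.1, -1.9]
orientation: [3.005, 0.916, 0.0]
ft_force: [0.9, 0.9, -4.5]
gripper_width: 0.228
gripper_force: 30.0
```

```bash
python3 -c "
from pose import *
rep()"
```

```text
clock 24.95 heel in corner [-11.3  35.1] z -1.9 yaw err -0.07 F board [0.7 1.1] -4.5 M [-0.03  0.11  0.02]
```

{"name": "arm_command", "arguments": {"deltas": [[[0,0,0.1],0],[[0,0,0.2],0],[[0,0,0.3],0],[[0,0,0.4],0],[[0,0,0.5],0],[[0,0,0.6],0],[[0,0,0.6],0],[[0,0,0.6],0]]}}

```text
clock: 25.95
ee_pos: [583.9, -15.1, -7.9]
orientation: [3.005, 0.916, 0.0]
ft_force: [0.0, -0.8, -3.5]
gripper_width: 0.229
gripper_force: 30.0
```

```bash
python3 -c "
from pose import *
rep()"
```

```text
clock 25.95 heel in corner [-11.4  35.1] z -7.9 yaw err -0.07 F board [ 0.2 -0.8] -3.5 M [0.06 0.1  0.03]
```

{"name": "arm_command", "arguments": {"deltas": [[[0,0,0.1],0],[[0,0,0.2],0],[[0,0,0.3],0],[[0.2,0.2,0.3],0],[[0.35,0.35,0.3],0],[[0.5,0.5,0.3],0],[[0.6,0.6,0.3],0],[[0.6,0.6,0.3],0]]}}

```text
clock: 26.95
ee_pos: [583.6, -15.0, -8.2]
orientation: [-2.998, -0.916, 0.023]
ft_force: [-16.9, 1.9, 27.2]
gripper_width: 0.228
gripper_force: 30.0
```

```bash
python3 -c "
from pose import *
rep()"
```

```text
clock 26.95 heel in corner [-11.6  35.2] z -8.2 yaw err 0.02 F board [-17.   -1.3] 27.2 M [0.2  2.77 0.  ]
```

{"name": "arm_command", "arguments": {"deltas": [[[0,0,-0.1],0],[[0,0,-0.2],0],[[0,0,-0.2],0],[[0,0,-0.2],0],[[0,0,-0.2],0],[[0,0,-0.2],0],[[0,0,-0.2],0],[[0,0,-0.2],0]]}}

```text
clock: 27.95
ee_pos: [590.1, -16.1, -8.1]
orientation: [-3.003, -0.916, 0.006]
ft_force: [-6.3, 1.7, 10.4]
gripper_width: 0.222
gripper_force: 29.9
```

```bash
python3 -c "
from pose import *
rep()"
```

```text
clock 27.95 heel in corner [-5.1 35.2] z -8.1 yaw err -0.06 F board [-6.5  0.5] 10.4 M [0.29 1.39 0.  ]
```

{"name": "arm_command", "arguments": {"deltas": [[[0.1,0.1,-0.05],0],[[0.2,0.2,-0.05],0],[[0.3,0.3,-0.05],0],[[0.4,0.4,-0.05],0],[[0.5,0.5,-0.05],0],[[0.5,0.5,-0.05],0],[[0.5,0.5,-0.05],0],[[0.5,0.5,-0.05],0]]}}

```text
clock: 28.95
ee_pos: [594.4, -17.0, -8.1]
orientation: [-3.001, -0.915, 0.013]
ft_force: [-10.0, 1.9, 10.8]
gripper_width: 0.228
gripper_force: 29.9
```

```bash
python3 -c "
from pose import *
rep()"
```

```text
clock 28.95 heel in corner [-0.7 35.2] z -8.1 yaw err -0.04 F board [-10.1  -0. ] 10.8 M [ 0.17  1.67 -0.07]
```

{"name": "arm_command", "arguments": {"deltas": [[[-0.2,0.2,0],0],[[-0.45,0.45,0],0],[[-0.7,0.7,0],0],[[-0.95,0.95,0],0],[[-1.2,1.2,0],0],[[-1.4,1.4,0],0],[[-1.5,1.5,0],0],[[-1.5,1.5,0],0]]}}

```text
clock: 29.95
ee_pos: [591.7, -34.5, -8.1]
orientation: [-2.998, -0.914, 0.007]
ft_force: [-6.7, 11.1, 9.5]
gripper_width: 0.227
gripper_force: 30.0
```

```bash
python3 -c "
from pose import *
rep()"
```

```text
clock 29.95 heel in corner [-0.1 17.5] z -8.1 yaw err -0.07 F board [-8.7  9.6] 9.5 M [1.86 1.07 0.18]
```

{"name": "arm_command", "arguments": {"deltas": [[[-0.15,0.15,0],0],[[-0.3,0.3,0],0],[[-0.45,0.45,0],0],[[-0.6,0.6,0],0],[[-0.75,0.75,0],0],[[-0.9,0.9,0],0],[[-1.0,1.0,0],0],[[-1.0,1.0,0],0]]}}

```text
clock: 30.95
ee_pos: [589.1, -48.1, -8.1]
orientation: [-2.998, -0.913, 0.007]
ft_force: [-5.0, 12.4, 9.8]
gripper_width: 0.228
gripper_force: 30.0
```

```bash
python3 -c "
from pose import *
rep()"
```

```text
clock 30.95 heel in corner [-0.   3.7] z -8.1 yaw err -0.08 F board [-7.3 11.2] 9.8 M [1.98 0.97 0.2 ]
```

{"name": "arm_command", "arguments": {"deltas": [[[-0.1,0.1,0],0],[[-0.2,0.2,0],0],[[-0.3,0.3,0],0],[[-0.4,0.4,0],0],[[-0.5,0.5,0],0],[[-0.5,0.5,0],0],[[-0.5,0.5,0],0],[[-0.5,0.5,0],0]]}}

```text
clock: 31.95
ee_pos: [588.4, -51.5, -8.1]
orientation: [-2.995, -0.909, 0.003]
ft_force: [-3.1, 24.2, 10.1]
gripper_width: 0.23
gripper_force: 30.0
```

```bash
python3 -c "
from pose import *
rep()"
```

```text
clock 31.95 heel in corner [-0.3  0.1] z -8.1 yaw err -0.21 F board [-7.7 23.2] 10.1 M [3.65 0.42 0.09]
```

{"name": "arm_command", "arguments": {"deltas": [[[0.1,0.1,0],0],[[0.2,0.2,0],0],[[0.3,0.3,0],0],[[0.4,0.4,0],0],[[0.4,0.4,0],0],[[0.4,0.4,0],0],[[0.4,0.4,0],0],[[0.4,0.4,0],0]]}}

```text
clock: 32.95
ee_pos: [587.9, -51.3, -8.2]
orientation: [-2.989, -0.908, 0.019]
ft_force: [-12.3, 22.5, 16.7]
gripper_width: 0.228
gripper_force: 30.0
```

Run:
```python
from pose import *
rep()
for n in("scene","side"): np.save(f'pics/{n}9.npy',read_camera(n))
c=get_calibration("wrist");im=read_camera("wrist");cv2.imwrite('pics/w9.png',im[:,:,::-1])
import pickle;pickle.dump(c,open('w9.pkl','wb'))
# yellow mask extents and rail pixels in the wrist view
m=cv2.inRange(cv2.cvtColor(im,cv2.COLOR_RGB2HSV),(15,120,60),(32,255,255));n,l,st,ct=cv2.connectedComponentsWithStats(m);print([list(s) for s in st[1:] if s[4]>60])
C=np.array([639.7,-128]);t=np.radians(-11.03);B=np.array([[np.cos(t),-np.sin(t)],[np.sin(t),np.cos(t)]])
for n in("scene","side","wrist"):
    k=get_calibration(n)
    print(n,[tuple(np.round(proj(k,[*(C+B@q),z]))) for q,z in (((0,180),30),((0,0),37),((-180,0),30),((-220,0),37))])
```

```text
clock 32.95 heel in corner [-0.7  0.2] z -8.2 yaw err -0.16 F board [-16.3  19.8] 16.7 M [3.62 1.82 0.05]
[[np.int32(164), np.int32(12), np.int32(216), np.int32(204), np.int32(9799)], [np.int32(207), np.int32(228), np.int32(10), np.int32(47), np.int32(270)], [np.int32(297), np.int32(228), np.int32(10), np.int32(47), np.int32(275)], [np.int32(110), np.int32(283), np.int32(304), np.int32(14), np.int32(3374)]]
scene [(np.float64(277.0), np.float64(235.0)), (np.float64(222.0), np.float64(265.0)), (np.float64(192.0), np.float64(218.0)), (np.float64(185.0), np.float64(207.0))]
side [(np.float64(309.0), np.float64(193.0)), (np.float64(318.0), np.float64(230.0)), (np.float64(249.0), np.float64(235.0)), (np.float64(233.0), np.float64(233.0))]
wrist [(np.float64(187.0), np.float64(8.0)), (np.float64(409.0), np.float64(242.0)), (np.float64(211.0), np.float64(390.0)), (np.float64(175.0), np.float64(426.0))]
```

The picture budget is spent, so I check flushness numerically in the wrist image already taken. I fit the yellow outer edge and the rail edge along the +y leg, and the cross rail in the scene view.

```bash
cat > fl.py <<'E'
from h import *
C=np.array([639.7,-128]);t=np.radians(-11.03);B=np.array([[np.cos(t),-np.sin(t)],[np.sin(t),np.cos(t)]])
def prof(k,im,q,z,ax,rng=np.arange(-14,40,1.)):
    # colours along board axis ax through q at height z
    P=[proj(k,[*(C+B@(np.array(q)+s*np.array(ax))),z]) for s in rng]
    uv=np.array(P,np.float32)[None];return rng,cv2.remap(im,uv[...,0],uv[...,1],cv2.INTER_LINEAR)[0].astype(int)
E
python3 - <<'E'
from fl import *
import pickle
k=pickle.load(open('w9.pkl','rb'));im=cv2.imread('pics/w9.png')[:,:,::-1].copy()
for y in range(40,176,15):
    r,p=prof(k,im,(0,y),30,(1,0)); yel=(p[:,0]-p[:,2]>70)&(p[:,0]>90)
    e=r[yel].max() if yel.any() else None
    print(y,"yellow to",e,"after:",[f"{a:.0f}:{b[0]},{b[2]}" for a,b in zip(r,p) if e is not None and e-2<=a<=e+6])
S=get_calibration("scene");im=np.load('pics/scene9.npy')
for x in range(-215,-60,15):
    r,p=prof(S,im,(x,0),37,(0,1),np.arange(-34,14,2.)); print(x,[f"{a:.0f}:{b[0]},{b[2]}" for a,b in zip(r,p) if -12<=a<=10])
E
```

```text
40 yellow to -2.0 after: ['-4:137,37', '-3:137,34', '-2:137,36', '-1:110,63', '0:134,129', '1:135,130', '2:134,129', '3:135,130', '4:138,134']
55 yellow to -2.0 after: ['-4:139,37', '-3:147,41', '-2:146,43', '-1:151,90', '0:218,213', '1:221,218', '2:220,215', '3:221,216', '4:224,220']
70 yellow to -1.0 after: ['-3:223,45', '-2:222,46', '-1:166,91', '0:222,218', '1:224,219', '2:223,219', '3:223,219', '4:224,221', '5:225,222']
85 yellow to -1.0 after: ['-3:239,54', '-2:239,54', '-1:185,93', '0:233,231', '1:238,236', '2:238,236', '3:237,235', '4:238,237', '5:238,237']
100 yellow to -1.0 after: ['-3:239,54', '-2:239,56', '-1:187,85', '0:229,227', '1:238,236', '2:238,236', '3:238,236', '4:239,237', '5:238,237']
115 yellow to -1.0 after: ['-3:239,61', '-2:238,62', '-1:194,92', '0:230,228', '1:238,236', '2:239,237', '3:237,236', '4:238,236', '5:239,237']
130 yellow to -1.0 after: ['-3:239,66', '-2:238,64', '-1:174,84', '0:227,223', '1:239,236', '2:239,237', '3:238,236', '4:238,236', '5:239,237']
145 yellow to -1.0 after: ['-3:240,65', '-2:239,64', '-1:207,86', '0:230,226', '1:238,237', '2:2
[... 1322 characters left out ...]
2:159,112', '0:158,72', '2:160,35', '4:163,12', '6:165,0', '8:165,0', '10:162,0']
-110 ['-12:128,130', '-10:154,157', '-8:162,164', '-6:164,162', '-4:163,142', '-2:160,107', '0:161,66', '2:161,30', '4:162,6', '6:164,0', '8:164,0', '10:162,0']
-95 ['-12:129,134', '-10:149,155', '-8:162,166', '-6:163,162', '-4:156,144', '-2:143,114', '0:118,73', '2:98,38', '4:76,17', '6:61,6', '8:63,4', '10:84,3']
-80 ['-12:115,121', '-10:140,146', '-8:142,149', '-6:134,140', '-4:116,119', '-2:90,90', '0:65,63', '2:47,41', '4:36,35', '6:30,36', '8:28,33', '10:27,30']
-65 ['-12:20,25', '-10:24,30', '-8:22,29', '-6:21,29', '-4:22,29', '-2:27,33', '0:31,36', '2:30,36', '4:28,36', '6:28,35', '8:26,33', '10:22,30']
```

{"name": "arm_command", "arguments": {"deltas": [[[0,0,0],-0.2],[[0,0,0],-0.2],[[0,0,0],-0.2],[[0,0,0],-0.2],[[0,0,0],-0.2],[[0,0,0],-0.2],[[0,0,0],-0.2],[[0,0,0],-0.2]]}}

```text
clock: 34.1
ee_pos: [587.9, -51.3, -8.2]
orientation: [-2.987, -0.913, 0.019]
ft_force: [-11.7, 23.2, 17.1]
gripper_width: 0.223
gripper_force: 30.0
```

Run:
```python
from pose import *
from fl import *
rep()
k=get_calibration("wrist");im=read_camera("wrist")
for y in range(70,176,35):
    r,p=prof(k,im,(0,y),30,(1,0)); print(y,[f"{a:.0f}:{b[0]},{b[2]}" for a,b in zip(r,p) if -3<=a<=1])
S=get_calibration("scene");im=read_camera("scene")
for x in(-155,-110): print(x,[f"{a:.0f}:{b[0]},{b[2]}" for a,b in zip(*prof(S,im,(x,0),37,(0,1),np.arange(-6,6,2.)))])
```

```text
clock 34.1 heel in corner [-0.4  0.3] z -8.2 yaw err 0.01 F board [-16.   20.5] 17.1 M [ 3.56  1.8  -0.05]
70 ['-3:222,44', '-2:221,43', '-1:171,86', '0:217,212', '1:223,219']
105 ['-3:239,55', '-2:239,60', '-1:199,95', '0:233,230', '1:238,235']
140 ['-3:239,67', '-2:239,63', '-1:210,94', '0:232,229', '1:238,237']
175 ['-3:238,52', '-2:237,50', '-1:195,85', '0:234,233', '1:236,236']
-155 ['-6:161,156', '-4:156,137', '-2:152,105', '0:147,65', '2:146,30', '4:137,10']
-110 ['-6:165,161', '-4:163,141', '-2:160,107', '0:159,66', '2:160,30', '4:161,7']
```

Both legs are flush, the cross rail is square, and both push forces are steady. I hand the job in.

```bash
python3 -c "
from plant import *
print(job_done())"
```

```text
the job is handed in; nothing more can be done
None
```

I handed the job in at about 34 s: the post stands upright in the blue tray, and the square is still gripped and pressed flush on both rails with the cross rail square, as image and force readings show. The fingertips really end about 30 mm above the reported TCP, so my first two tries at the grip closed above it, and I corrected for that.

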